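# Clamp a jar in the ratchet bench clamp, two clicks past tight

### The arm

A 7-joint arm with a two-finger parallel gripper is mounted at the origin on a cart in front of the work surface, level with it; the furniture and walls round the work are solid. World frame = base frame: x ahead of the robot, y to its left, z up, the work surface at z = 0. Lengths are in m, angles in rad, forces in N, time in s.
With the tool pointing down it reaches from about 0.35 to 0.9 m from the base axis. Payload 8.1 kg.
Tool frame: the origin (TCP) lies midway between the tips of the shut fingers; the grasp point (between the pads) lies 19 mm behind it (arm.hold_point_z is the z of the grasp point in the tool frame, in m); z points along the fingers, y is the line along which they close (so a half turn about z gives the same grasp; the last joint's range is limited). The gripper opens to 92 mm and grips with 3 to 60 N. Pads are 19 mm wide; open, the fingers measure 130 mm over their backs; the gripper's body (75 mm by 190 mm) begins 47 mm behind the grasp point.
Start: joints at [-1.28, 0.434, 0.025, 1.573, -0.012, 1.134, -0.075], TCP at [0.24, 0.577, 0.227] pointing down, gripper open.
Joint ranges: [-2.62, 2.62], [-0.44, 2.09], [-1.27, 1.32], [0.08, 2.57], [-1.32, 4.46], [0.12, 2], [-2.74, 2.74]. Speed limits (rad/s): [2.22, 2.22, 3.01, 3.01, 3.14, 3.14, 3.14].

### API

Orientations are given as a rotation vector (axis times angle).
In Python, from cell import arm, get_image, camera_params, job gives the robot as it stands.
- The arm moves only by the tool send_rows, never from a script. Its argument "deltas" is a list of rows, each a list of 3 entries, a list of its own where there are three numbers: the shift along the world's x, y, z in m, then the turn, a rotation vector about the world's x, y, z in rad, then the finger opening in m, from 0 to 0.0918. In form: [[[tx, ty, tz], [ax, ay, az], gripper], ...]. A call has exactly 10 rows; each row shifts and turns the commanded pose from where the row before left it; what a row does not reach is not made up. A row lasts 1/10 s, in which the tool goes at most 50 mm and 8.59 degrees, less where a joint would pass 70% of its speed; a pose out of reach is approached as far as the arm can. A call with a gripper value outside its range is refused whole. The fingers move at their own pace and stop on an object; "force" is the grip in N (left out, the last holds). Time passes only in rows, so rows that do not move let the fingers close, or fill a call up. It gives the time, the measured TCP pose, the force and the opening at its end, in the units of the state.
- arm.observe(): the state, without advancing time (a new reading comes with each control period).
- get_image(name): name is "scene" or "top" or "wrist"; returns the picture (480x640x3 uint8, red, green, blue); there is no depth.
- camera_params(name): a dict with "fov_y" (degrees; the focal length in pixels is half the picture's height over the tangent of half this angle, whatever the lens; pixels are square), "cx", "cy" (the principal point, pixels), "rvec" (rotation vector, rad) and "tvec" (3), from world to camera coordinates, as OpenCV has them. Camera axes: x right, y down, z forward; pixel columns grow to the right and rows downward; lengths in m; the calibration is good to about 2 mm. A picture is of the moment at which its call begins: read the wrist's pose just before it. camera_params takes no time and is no camera call; for the wrist camera it gives the pose at the moment of the call.
- job.sign_off(): hands the job in, once; it reports no verdict.
The state is a dict: "clock": time; "joints": joint angles; "dq": joint speeds; "joint_efforts": joint torques, N m; "position": TCP position; "ee_rot": TCP orientation; "force": force on the tool from outside, world axes, zero at the start; "ft_torque": the same for the moment, N m; "width": opening from 0.0 (shut) to 1.0 (fully open).
Only numpy, scipy, OpenCV 4.12 (cv2) and the standard library are available. Lean on these libraries where they do the work, as an engineer would, in place of code of your own. Each camera call takes 0.05 s, during which the arm holds its last target. There are 200 camera calls.

### The job

The lid of the small jar is stuck: stand the jar upright in the round recess of the bench clamp, then wind the black wing knob clockwise until the jaw has pushed the jar hard against the steel collar, and go on to the second click of the ratchet after that, so that the pawl keeps the jar clamped when you let go. Feel for it and go no further than that second click: more would crack the glass. Leave the larger jar, the apple and the corkscrew where they are.

Things in the scene. Friction and masses are not known exactly. Their poses are not given: they have to be found in the camera images.
- small_jar: The smallest jar: a glass jar of amber honey with a pale lid, a plain cylinder 53 mm in diameter and 66 mm tall, about 0.17 kg. Origin: centre of its underside; z up. Hold it by its top 25 mm, where the clamp's collar and jaw do not reach.
- clamp: The bench clamp, a grey casting 100 x 225 mm with a 14 mm base plate, screwed to the counter within 0.25 rad of square across the robot's front: recess, jaw, ratchet housing (76 x 88 mm, top 42 mm above the counter) in a line from left to right. Origin: middle of its underside; y along it from the knob to the recess, z up.
- collar: The clamp's fixed steel half collar, an arc round the side of the recess away from the knob, its top 33 mm above the recess floor (40 mm above the counter). Its inner radius is 28 mm: a jar in the middle of the recess is 1.5 mm clear of it and slides up to 2 mm to seat on it. Origin: on the recess axis, 14 mm above the counter.
- nest (a point): Centre of the floor of the clamp's round recess, 7 mm above the counter. The recess is 59 mm in diameter and 7 mm deep, with a 2 mm chamfer. The y axis points level along the clamp, away from the knob toward the collar; z up.
- jaw_bushing (a point): Fixed point at the housing's front face, 28 mm above the counter, where the plunger comes out along +y. It carries the jaw: a rubber-faced foot 26 mm wide and 22 mm tall, on a spring of 7.5 N preload plus 6 N a tooth. At the start its face is 5 to 27 mm from a jar in mid recess: the foot was left screwed out by an unknown amount. Each tooth of the wheel moves it 5.0 mm.
- knob_grip (a point): Grip point of the black wing knob on its upright shaft, 78 mm above the counter. The wing is a bar 46 mm long (along this point's x axis, which turns with the knob), 12 mm thick (y) and 28 mm tall, from 16 mm below this point to 13 mm above it. It turns the ratchet wheel, whose top is 24 mm below this point. It may be let go and taken again at any tooth.
- wheel_centre (a point): Fixed point at the top of the steel ratchet wheel, on the knob's shaft. The wheel is 67 mm in diameter, with 20 teeth 0.314 rad apart. Turning takes 0.04 to 0.08 N m while the jaw runs free, rising 0.012 N m per rad; when the jar comes hard against the collar, 1.3 to 5.9 teeth from the start, the torque steps up by 0.12 N m and then rises 0.31 N m per rad.
- pawl_pivot (a point): Fixed pivot of the sprung steel pawl at the wheel's front right. It lets the wheel turn clockwise seen from above and stops it turning back. The wheel starts resting on a tooth; every 0.314 rad clockwise from there the pawl clicks (go about 0.05 rad past to be sure), and when let go the wheel springs back onto the last tooth clicked.
- big_jar: A larger jar, 64 mm in diameter and 90 mm tall, dark lid; a bystander. Origin: centre of its underside.
- apple: A red apple, 70 mm across and 68 mm tall; a bystander. Origin: under its middle.
- corkscrew: A T-handle corkscrew lying flat right of the clamp, 100 x 112 x 21 mm; a bystander. Origin: middle of its outline, on the counter.
Things that resemble listed ones, but are neither listed nor needed, are in the scene too. What is shaped like the small_jar but blue is not meant.

How it is judged:
On the way, in this order (a step that is already met when the one before it is completed fails the run):
1. the small jar stands upright on the recess floor, let go and not yet clamped (horizontal distance between small_jar and nest below 0.006 m and z of small_jar in the frame of nest below 0.004 m and angle between small_jar's own z axis and vertical below 0.1 rad and contact force between the fingers and small_jar below 0.5 N and contact force between collar and small_jar below 4 N), for 0.2 s.
2. the jaw presses it against the collar (horizontal distance between small_jar and nest below 0.006 m and contact force between collar and small_jar above 6 N), for 0.2 s.
At the end, for the whole second after the job is handed in: the small jar stands upright in the recess, at rest on its floor, and the pawl holds the clamp at the second click after the jar came hard against the collar: the collar bears on the jar with 11.8 to 19.8 N (the second click gives about 12.5 to 19 N) (horizontal distance between small_jar and nest below 0.006 m and z of small_jar in the frame of nest below 0.004 m and angle between small_jar's own z axis and vertical below 0.1 rad and contact force between collar and small_jar between 11.8 and 19.8 N and linear speed of small_jar below 0.01 m/s); the robot touches nothing.
It fails at once if the jar is squeezed against the collar until its glass cracks (contact force between collar and small_jar above 22.5 N).
It fails at once if the small jar is tipped over (angle between small_jar's own z axis and vertical above 0.6 rad).
It fails at once if the larger jar is shifted by more than 3 cm (distance of big_jar from where it was at the start of the episode above 0.03 m).
It fails at once if the apple is shifted by more than 3 cm (distance of apple from where it was at the start of the episode above 0.03 m).
It fails at once if the corkscrew is shifted by more than 3 cm (distance of corkscrew from where it was at the start of the episode above 0.03 m).
It also fails if it takes over 72 s, if anything falls off the work surface, if the arm or the gripper's body presses on something with over 40 N, if the wrist force passes 120 N, or if a joint passes its speed limit or range.

## Working session

There is one attempt and no reset: what is moved stays moved. The work goes in short steps, Python scripts to look and compute and a tool call to move; the robot and the scene stay as the last step left them, time stands still between calls to the robot, and variables do not carry over. Pictures are saved under pics/ and viewed, on a budget of 10 in all, crops included, one or two more only if the job needs it, and the job is handed in when it is done.

Besides the shell and the picture viewer there is one more tool, called in YAML: its name, and indented under it one key for each argument. send_rows: Moves the arm, as the interface text tells. Its arguments: {"type":"object","properties":{"deltas":{"type":"array","items":{"type":"array"}},"force":{"type":"number"}},"required":["deltas"]}

```bash
mkdir -p pics; ls; python3 - <<'E'
from cell import arm,get_image,camera_params,job
import cv2,numpy as np
s=arm.observe();print({k:np.round(v,3).tolist() for k,v in s.items()},arm.hold_point_z)
for n in ("top","scene"):
    print(n,camera_params(n)); cv2.imwrite(f"pics/{n}0.png",get_image(n)[:,:,::-1])
E
```

```text
pics
{'clock': 0.0, 'joints': [-1.28, 0.435, 0.025, 1.574, -0.012, 1.134, -0.075], 'dq': [0.001, 0.0, -0.001, 0.001, 0.002, -0.001, 0.001], 'joint_efforts': [-0.0, -66.784, 0.985, -31.446, -0.06, 0.043, 0.0], 'position': [0.24, 0.577, 0.226], 'ee_rot': [-0.615, -3.081, 0.002], 'force': [0.204, 0.657, -0.207], 'ft_torque': [0.021, -0.028, -0.0], 'width': 1.002} -0.0188
top {'fov_y': 53.9928605586396, 'cx': 312.0220255432215, 'cy': 242.3063359406293, 'rvec': array([ 2.1677622 , -2.21164793,  0.07982804]), 'tvec': array([0.20096836, 0.48553256, 1.43104551])}
scene {'fov_y': 42.80106495738943, 'cx': 316.8557156612506, 'cy': 237.16879063503256, 'rvec': array([ 0.64631769, -2.40785911,  1.40378427]), 'tvec': array([0.54168096, 0.08749256, 1.92045414])}
```

View pics/top0.png

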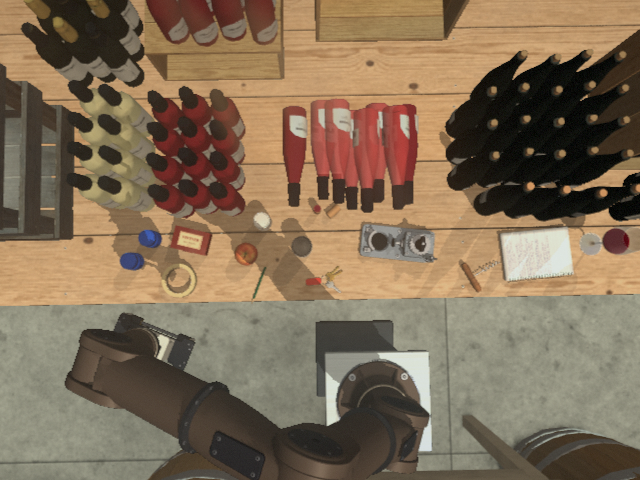

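View pics/scene0.png

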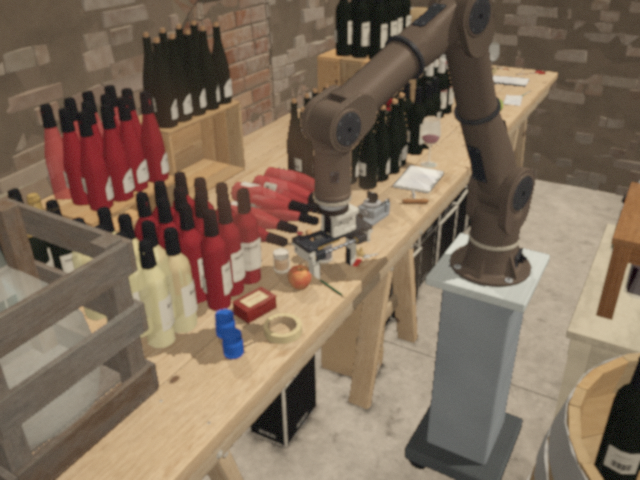

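```bash
cat > h.py <<'E'
import numpy as np,cv2
from scipy.spatial.transform import Rotation as R
from cell import arm,get_image,camera_params,job
def ray(p,u,v,z):
    f=240/np.tan(np.radians(p['fov_y']/2)); r=R.from_rotvec(p['rvec']).as_matrix()
    c=-r.T@p['tvec']; d=r.T@np.array([(u-p['cx'])/f,(v-p['cy'])/f,1.])
    return c+d*(z-c[2])/d[2]
def proj(p,X):
    f=240/np.tan(np.radians(p['fov_y']/2)); q=R.from_rotvec(p['rvec']).apply(X)+p['tvec']
    return q[...,:2]/q[...,2:]*f+[p['cx'],p['cy']]
E
python3 - <<'E'
from h import *
p=camera_params("top"); im=cv2.imread("pics/top0.png")
print("jar",ray(p,262,220,.066),"big",ray(p,302,246,.09),"apple",ray(p,246,254,.05))
for n,u,v in (("hole",379,241),("wheel",418,244)): print(n,ray(p,u,v,.04))
for n,u,v in (("bottletips",294,200),("table front",400,298),("pen",260,283),("cork",335,209)): print(n,ray(p,u,v,.0))
a=cv2.resize(im[205:275,355:440],None,fx=7,fy=7,interpolation=cv2.INTER_CUBIC)
b=cv2.resize(im[190:300,225:345],None,fx=4.45,fy=4.45,interpolation=cv2.INTER_CUBIC)
cv2.imwrite("pics/c1.png",a)
E
```

```text
jar [0.55548802 0.33884034 0.066     ] big [0.47427005 0.22105409 0.09      ] apple [0.45603227 0.38960214 0.05      ]
hole [ 0.48776985 -0.01114987  0.04      ]
wheel [ 0.47634012 -0.12882186  0.04      ]
bottletips [0.62406936 0.24470493 0.        ]
table front [ 0.31306137 -0.07664108  0.        ]
pen [0.36790198 0.35412659 0.        ]
cork [0.59326467 0.11729817 0.        ]
```

View pics/c1.png

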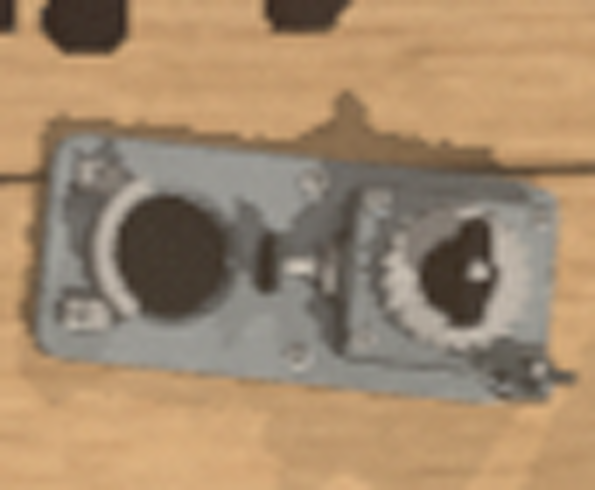

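The jars, recess, jaw and knob are found. In the crop the recess centre is at (173,255), the jaw foot's face near x=255 and the shaft near (470,270), with the wing roughly along world x. I'm moving over to the jar to look closer.

send_rows:
  deltas:
    - [[0.02, -0.023, 0.004], [0, 0, 0.05], 0.09]
    - [[0.02, -0.023, 0.004], [0, 0, 0.05], 0.09]
    - [[0.02, -0.023, 0.004], [0, 0, 0.05], 0.09]
    - [[0.02, -0.023, 0.004], [0, 0, 0.05], 0.09]
    - [[0.02, -0.023, 0.004], [0, 0, 0.05], 0.09]
    - [[0.02, -0.023, 0.004], [0, 0, 0.05], 0.09]
    - [[0.02, -0.023, 0.004], [0, 0, 0.05], 0.09]
    - [[0.02, -0.023, 0.004], [0, 0, 0.05], 0.09]
    - [[0.02, -0.023, 0.004], [0, 0, 0.0], 0.09]
    - [[0, 0, 0], [0, 0, 0], 0.09]
  force: 20

```text
clock: 1.1
position: [0.4235, 0.3659, 0.2631]
ee_rot: [0.001, 3.14, -0.003]
force: [0.1, -0.6, 0.4]
width: 0.98
```

```bash
python3 - <<'E'
from h import *
s=arm.observe(); p=camera_params("wrist"); im=get_image("wrist")[:,:,::-1]; cv2.imwrite("pics/w1.png",im)
print(s['position'],s['ee_rot'],s['joints'],s['clock'],p)
print("pred jar top px",proj(p,np.array([.5555,.3388,.066])))
t=camera_params("top"); 
for u,v in ((243,210),(240,185),(225,215)): print(u,v,ray(t,u,v,0.02))
E
```

```text
[0.42352069 0.36585877 0.26306239] [ 1.34527383e-03  3.13967877e+00 -2.63542521e-03] [-0.83459479  0.29948648  0.03269254  1.6842623  -0.00775329  1.15788703
  0.76969315] 1.1 {'fov_y': 60.83014603771783, 'cx': 312.6412446825796, 'cy': 238.81957526897853, 'rvec': array([-2.05857221, -2.05672779, -0.31255199]), 'tvec': array([-0.36479884, -0.45280826,  0.2993804 ])}
pred jar top px [286.70566518 337.42900795]
243 210 [0.59293909 0.40139135 0.02      ]
240 185 [0.67079525 0.40983641 0.02      ]
225 215 [0.57855305 0.45679545 0.02      ]
```

View pics/w1.png

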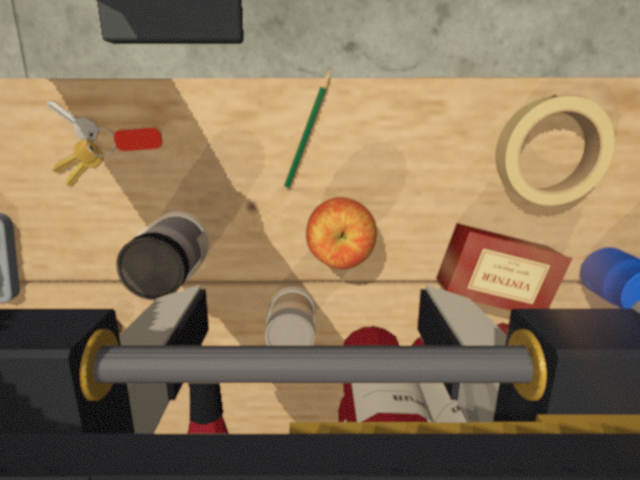

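The wrist view agrees with the top estimate. The jar's lid is at about (291,328), the apple at (341,233) and the big jar at (155,262). The nearest bottle is beside the jar at (370,350). I'll refine the jar's position with masks.

```bash
python3 - <<'E'
from h import *
t=camera_params("top"); im=cv2.imread("pics/top0.png")
def blobs(im,box,m):
    n,l,st,c=cv2.connectedComponentsWithStats(m.astype(np.uint8)); return [(np.round(c[i]+[box[0],box[1]],1),(st[i][:4]+np.array([box[0],box[1],0,0])).tolist(),st[i][4]) for i in range(1,n) if st[i][4]>60]
b=(245,205,280,240); c=im[b[1]:b[3],b[0]:b[2]]; h=cv2.cvtColor(c,cv2.COLOR_BGR2HSV)
for s in (40,70):
  for o in blobs(im,b,(h[...,1]<s)&(h[...,2]>140)): print("lid top",s,o,ray(t,*o[0],.066))
w=cv2.imread("pics/w1.png"); b=(250,280,335,347); c=w[b[1]:b[3],b[0]:b[2]]; h=cv2.cvtColor(c,cv2.COLOR_BGR2HSV)
print(h[5:65:6,40].tolist()); print(h[50,::6].tolist())
c=cv2.resize(im[205:235,245:280],None,fx=8,fy=8,interpolation=3); cv2.imwrite("pics/c2.png",np.hstack([c,cv2.resize(w[275:350,245:340],(380,240))[:,:]]))
b=(225,190,345,300)
E
```

```text
lid top 70 (array([261.6, 219.9]), [254, 212, 16, 17], np.int32(212)) [0.55581025 0.3400247  0.066     ]
[[18, 115, 129], [18, 54, 175], [16, 108, 139], [17, 94, 158], [18, 60, 115], [18, 54, 164], [18, 53, 170], [17, 53, 169], [17, 48, 169], [18, 51, 169]]
[[16, 124, 150], [17, 113, 149], [17, 117, 148], [16, 55, 154], [18, 52, 168], [17, 53, 170], [16, 52, 172], [17, 51, 171], [19, 53, 168], [18, 50, 169], [19, 57, 165], [15, 113, 144], [17, 120, 147], [17, 115, 151], [16, 112, 152]]
```

View pics/c2.png

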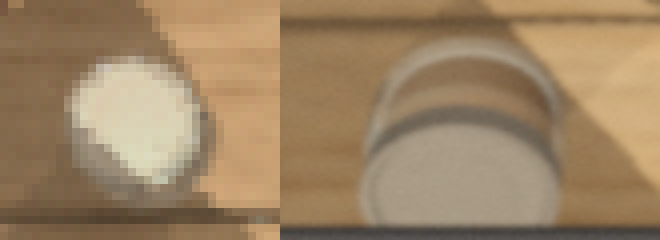

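```bash
python3 - <<'E'
from h import *
p={'fov_y': 60.83014603771783, 'cx': 312.6412446825796, 'cy': 238.81957526897853, 'rvec': np.array([-2.05857221, -2.05672779, -0.31255199]), 'tvec': np.array([-0.36479884, -0.45280826,  0.2993804 ])}
print(ray(p,289.8,337,.066),ray(p,265,337,.066),ray(p,314.5,337,.066), ray(p,289.8,312,.066))
# clamp from top: grey-blue mask
t=camera_params("top"); im=cv2.imread("pics/top0.png")
h=cv2.cvtColor(im,cv2.COLOR_BGR2HSV); m=np.zeros(im.shape[:2],np.uint8); m[215:270,350:445]=((h[...,0]>80)|(h[...,1]<50))[215:270,350:445]
m=cv2.morphologyEx(m,cv2.MORPH_OPEN,np.ones((3,3)))
k=max(cv2.findContours(m,0,2)[0],key=cv2.contourArea); r=cv2.minAreaRect(k); print(r)
q=cv2.boxPoints(r); P=np.array([ray(t,*x,.014) for x in q]); print(P.round(4), P.mean(0))
for i in range(4): d=P[(i+1)%4]-P[i]; print(np.linalg.norm(d),np.arctan2(d[1],d[0]))
for n,u,v,z in (("recess",173,255,.014),("wheel c",463,277,.054),("knobtop",470,270,.091)): print(n,ray(t,355+u/7-.43,205+v/7-.43,z))
E
```

```text
[0.55502354 0.34184824 0.066     ] [0.5550164  0.31749229 0.066     ] [0.55503066 0.36610148 0.066     ] [0.52777982 0.34233249 0.066     ]
((397.6014099121094, 243.03700256347656), (73.95980072021484, 32.08588790893555), 6.009005546569824)
[[ 0.4473  0.0473  0.014 ]
 [ 0.5455  0.0343  0.014 ]
 [ 0.5171 -0.192   0.014 ]
 [ 0.419  -0.178   0.014 ]] [ 0.48221595 -0.07210939  0.014     ]
0.09911598346125665 -0.13174628331940705
0.22806626756627096 -1.6959046829622901
0.09909401731805738 2.999262181797569
0.22701766576912055 1.4458398436788313
recess [ 0.48950768 -0.01589629  0.014     ]
wheel c [ 0.47492449 -0.1336886   0.054     ]
knobtop [ 0.4756071  -0.12792113  0.091     ]
```

send_rows:
  deltas:
    - [[0.0164, -0.0031, -0.01], [0, 0, 0.05], 0.08]
    - [[0.0164, -0.0031, -0.01], [0, 0, 0.05], 0.08]
    - [[0.0164, -0.0031, -0.01], [0, 0, 0.05], 0.08]
    - [[0.0164, -0.0031, -0.01], [0, 0, 0.05], 0.08]
    - [[0.0164, -0.0031, -0.01], [0, 0, 0.05], 0.08]
    - [[0.0164, -0.0031, -0.01], [0, 0, 0.05], 0.08]
    - [[0.0164, -0.0031, -0.01], [0, 0, 0.05], 0.08]
    - [[0.0164, -0.0031, -0.01], [0, 0, 0.05], 0.08]
    - [[0, 0, 0], [0, 0, 0], 0.08]
    - [[0, 0, 0], [0, 0, 0], 0.08]

```text
clock: 2.15
position: [0.55, 0.3461, 0.1822]
ee_rot: [0.632, -3.076, -0.0]
force: [-0.9, -0.3, 0.2]
width: 0.869
```

```bash
python3 - <<'E'
from h import *
s=arm.observe(); print(s['position'],s['ee_rot'],s['joints'].round(3),s['force']); im=get_image("wrist"); p=camera_params("wrist"); print(proj(p,np.array([[.555,.341,.066],[.555,.341,0],s['position']])))
cv2.imwrite("pics/w2.png",im[:,:,::-1])
E
```

```text
[0.54997884 0.34612091 0.18215822] [ 6.32288425e-01 -3.07560597e+00 -4.19093845e-04] [-0.63   0.513 -0.02   1.559  0.01   1.071  1.324] [-0.85081648 -0.25706281  0.16842405]
[[304.20877273 236.01857033]
 [305.65944668 213.67811118]
 [314.70979382 308.84884027]]
```

View pics/w2.png

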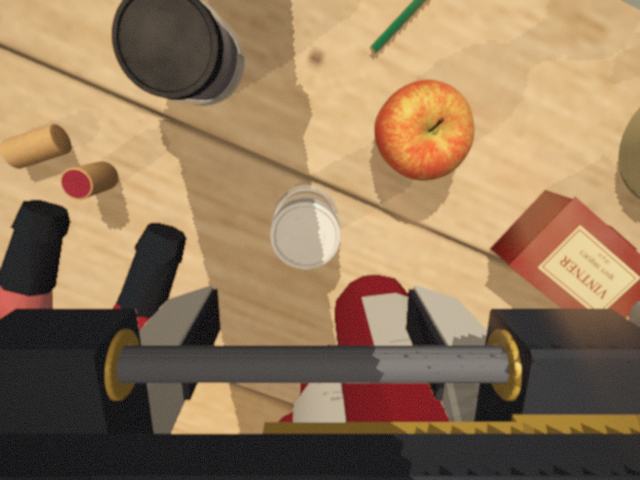

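Projection matches: the lid is seen at (305,234), predicted (304,236). The bottle's base edge at (370,285) is about 57 mm away across the body's narrow side, so there is room. Descending partway.

send_rows:
  deltas:
    - [[0, 0, -0.012], [0, 0, 0], 0.08]
    - [[0, 0, -0.012], [0, 0, 0], 0.08]
    - [[0, 0, -0.012], [0, 0, 0], 0.08]
    - [[0, 0, -0.012], [0, 0, 0], 0.08]
    - [[0, 0, -0.012], [0, 0, 0], 0.08]
    - [[0, 0, -0.012], [0, 0, 0], 0.08]
    - [[0, 0, 0], [0, 0, 0], 0.08]
    - [[0, 0, 0], [0, 0, 0], 0.08]
    - [[0, 0, 0], [0, 0, 0], 0.08]
    - [[0, 0, 0], [0, 0, 0], 0.08]

```text
clock: 3.2
position: [0.5515, 0.3456, 0.1114]
ee_rot: [-0.633, 3.076, 0.001]
force: [-0.0, 0.0, -0.9]
width: 0.872
```

```bash
python3 - <<'E'
from h import *
s=arm.observe(); print(s['position'],s['ee_rot'],s['dq'].round(3),s['force'])
E
```

```text
[0.55145947 0.34560396 0.11142389] [-6.33147314e-01  3.07600890e+00  8.17585903e-04] [ 0.003  0.003  0.001  0.002  0.    -0.001 -0.   ] [-0.0436158   0.02422589 -0.8950286 ]
```

send_rows:
  deltas:
    - [[0.0018, -0.0022, 0], [0, 0, 0], 0.08]
    - [[0.0018, -0.0022, 0], [0, 0, 0], 0.08]
    - [[0, 0, -0.012], [0, 0, 0], 0.08]
    - [[0, 0, -0.012], [0, 0, 0], 0.08]
    - [[0, 0, -0.012], [0, 0, 0], 0.08]
    - [[0, 0, -0.012], [0, 0, 0], 0.08]
    - [[0, 0, -0.012], [0, 0, 0], 0.08]
    - [[0, 0, -0.012], [0, 0, 0], 0.08]
    - [[0, 0, 0], [0, 0, 0], 0.08]
    - [[0, 0, 0], [0, 0, 0], 0.08]

```text
clock: 4.2
position: [0.5546, 0.3409, 0.0385]
ee_rot: [0.634, -3.077, 0.0]
force: [0.0, -0.7, 1.0]
width: 0.871
```

send_rows:
  deltas:
    - [[0, 0, 0], [0, 0, 0], 0.07]
    - [[0, 0, 0], [0, 0, 0], 0.065]
    - [[0, 0, 0], [0, 0, 0], 0.06]
    - [[0, 0, 0], [0, 0, 0], 0.055]
    - [[0, 0, 0], [0, 0, 0], 0.05]
    - [[0, 0, 0], [0, 0, 0], 0.045]
    - [[0, 0, 0], [0, 0, 0], 0.045]
    - [[0, 0, 0], [0, 0, 0], 0.045]
    - [[0, 0, 0], [0, 0, 0], 0.045]
    - [[0, 0, 0], [0, 0, 0], 0.045]
  force: 15

```text
clock: 5.2
position: [0.5547, 0.3413, 0.039]
ee_rot: [-0.634, 3.077, 0.001]
force: [-2.4, 1.2, 5.0]
width: 0.575
```

Gripped: the opening is 52.8 mm, which matches the 53 mm jar. Next I lift and carry it over to the clamp.

send_rows:
  deltas:
    - [[0, 0, 0.008], [0, 0, 0], 0.045]
    - [[0, 0, 0.016], [0, 0, 0], 0.045]
    - [[0, 0, 0.02], [0, 0, 0], 0.045]
    - [[0, 0, 0.02], [0, 0, 0], 0.045]
    - [[0, 0, 0.02], [0, 0, 0], 0.045]
    - [[0, 0, 0.02], [0, 0, 0], 0.045]
    - [[-0.002, -0.008, 0.02], [0, 0, 0], 0.045]
    - [[-0.002, -0.012, 0.02], [0, 0, 0], 0.045]
    - [[-0.002, -0.016, 0.016], [0, 0, 0], 0.045]
    - [[-0.002, -0.02, 0], [0, 0, -0.02], 0.045]

```text
clock: 6.2
position: [0.5476, 0.2848, 0.2016]
ee_rot: [-0.602, 3.079, 0.003]
force: [1.1, 0.4, -2.1]
width: 0.574
```

send_rows:
  deltas:
    - [[0, -0.025, 0], [0, 0, -0.05], 0.045]
    - [[0, -0.03, 0], [0, 0, -0.05], 0.045]
    - [[0, -0.035, 0], [0, 0, -0.05], 0.045]
    - [[0, -0.035, 0], [0, 0, -0.05], 0.045]
    - [[0, -0.035, 0], [0, 0, -0.05], 0.045]
    - [[0, -0.035, 0], [0, 0, -0.05], 0.045]
    - [[0, -0.035, 0], [0, 0, -0.05], 0.045]
    - [[0, -0.03, 0], [0, 0, -0.03], 0.045]
    - [[0, -0.025, 0], [0, 0, 0], 0.045]
    - [[0, -0.02, 0], [0, 0, 0], 0.045]

```text
clock: 7.2
position: [0.5448, -0.024, 0.1976]
ee_rot: [0.0, -3.139, 0.002]
force: [0.4, 0.6, -2.4]
width: 0.574
```

```bash
python3 - <<'E'
from h import *
s=arm.observe(); print(s['position'],s['ee_rot'],s['joints'].round(3),s['force'],s['width'],np.abs(s['dq']).max()); p=camera_params("wrist"); im=get_image("wrist"); q=camera_params("wrist"); print(p,q['tvec'])
d=np.array([.1246,.992]);n=np.array([.489,-.016])
print(proj(p,np.array([[*n,.014],[*(n-.117*d),.078],s['position']])))
cv2.imwrite("pics/w3.png",im[:,:,::-1])
E
```

```text
[ 0.54478589 -0.02401442  0.19758028] [ 3.15579402e-04 -3.13921461e+00  1.54663133e-03] [-0.173  0.333  0.155  1.815 -0.059  1.     1.576] [ 0.36284575  0.6332981  -2.42434693] 0.5741927237905337 0.3856296415462105
{'fov_y': 60.83014603771783, 'cx': 312.6412446825796, 'cy': 238.81957526897853, 'rvec': array([-2.06051676, -2.06035687, -0.30941923]), 'tvec': array([ 0.02522841, -0.54918109,  0.20254407])} [ 0.02761476 -0.54919606  0.20252803]
[[324.05980791 143.43012195]
 [149.5472864  127.62076104]
 [315.42198207 308.3972697 ]]
```

View pics/w3.png

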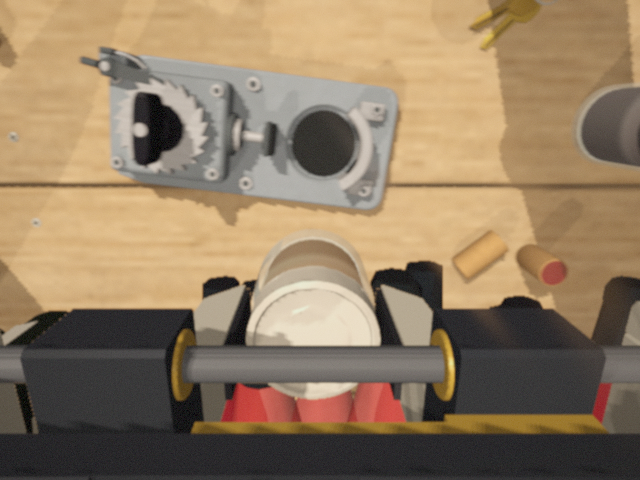

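The view is clear. The recess is at (324,141), within 2 px of the prediction, the jaw face near x=277 and the wing near (147,128), upright in the image. I'll take a still picture and measure numerically.

```bash
python3 - <<'E'
from h import *
s=arm.observe(); p=camera_params("wrist"); im=get_image("wrist")[:,:,::-1].copy(); cv2.imwrite("pics/w4.png",im); print(s['position'],s['ee_rot'],np.abs(s['dq']).max())
g=cv2.cvtColor(im,cv2.COLOR_BGR2GRAY)
m=np.zeros_like(g); m[80:200,255:400]=(g<75)[80:200,255:400]
n,l,st,c=cv2.connectedComponentsWithStats(m)
for i in range(1,n):
  if st[i][4]>100:
    print("dark",c[i],st[i]); k=cv2.findContours((l==i).astype(np.uint8),0,1)[0][0]; e=cv2.fitEllipse(k); print(e, ray(p,*e[0],.007),ray(p,*e[0],.014))
    x,y,w,h=st[i][:4]; print("  L/R",ray(p,x,y+h/2,.028),ray(p,x+w,y+h/2,.028))
m[:]=0; m[80:180,110:215]=(g<45)[80:180,110:215]
n,l,st,c=cv2.connectedComponentsWithStats(m)
for i in range(1,n):
  if st[i][4]>100: print("knob dark",c[i],st[i])
h=cv2.cvtColor(im,cv2.COLOR_BGR2HSV)
cv2.imwrite("pics/c4.png",cv2.resize(im[70:195,100:300],None,fx=4,fy=4,interpolation=3))
E
```

```text
[ 0.54473532 -0.02776541  0.19769639] [-0.00494225 -3.13935963  0.00471738] 0.07262491433576192
dark [329.29691436 142.91498741] [ 298  111   63   65 3176]
((329.2900695800781, 142.91810607910156), (61.81139373779297, 63.635005950927734), 16.93024444580078) [ 0.48904628 -0.01545083  0.007     ] [ 0.48856578 -0.01570845  0.014     ]
  L/R [ 0.4879684 -0.040676   0.028    ] [0.48812979 0.00855426 0.028     ]
dark [278.5745614  139.24561404] [274 123  10  33 228]
((278.6607360839844, 138.5464630126953), (7.284005641937256, 39.17817306518555), 5.923874855041504) [ 0.48537164 -0.0574504   0.007     ] [ 0.48496499 -0.05686396  0.014     ]
  L/R [ 0.48486281 -0.05934561  0.028     ] [ 0.48488856 -0.05154813  0.028     ]
knob dark [164.27696656 129.66886481] [ 142   95   49   71 2123]
```

View pics/c4.png

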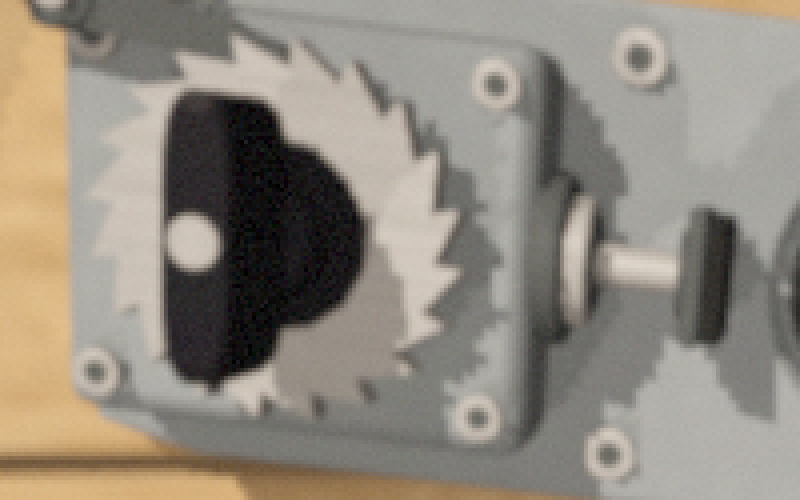

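send_rows:
  deltas:
    - [[-0.008, 0.0018, -0.01], [0, 0, 0], 0.045]
    - [[-0.008, 0.0018, -0.014], [0, 0, 0], 0.045]
    - [[-0.008, 0.0018, -0.014], [0, 0, 0], 0.045]
    - [[-0.008, 0.0018, -0.014], [0, 0, 0], 0.045]
    - [[-0.008, 0.0018, -0.014], [0, 0, 0], 0.045]
    - [[-0.008, 0.0018, -0.014], [0, 0, 0], 0.045]
    - [[-0.0077, 0.0015, -0.012], [0, 0, 0], 0.045]
    - [[0, 0, -0.006], [0, 0, 0], 0.045]
    - [[0, 0, 0], [0, 0, 0], 0.045]
    - [[0, 0, 0], [0, 0, 0], 0.045]

```text
clock: 8.3
position: [0.4914, -0.008, 0.101]
ee_rot: [-0.008, 3.141, -0.0]
force: [0.2, 0.2, -2.0]
width: 0.571
```

```bash
python3 - <<'E'
from h import *
s=arm.observe(); print(s['position'].round(4),s['ee_rot'].round(4),np.abs(s['dq']).max(),s['force'],s['ft_torque'])
im=cv2.imread("pics/w4.png")
E
```

```text
[ 0.4914 -0.008   0.101 ] [-8.2000e-03  3.1412e+00 -1.0000e-04] 0.012033150170547525 [ 0.172571    0.20441983 -1.96489791] [ 0.01452522 -0.04588191  0.03675687]
```

send_rows:
  deltas:
    - [[-0.0012, -0.0038, 0], [0, 0, 0], 0.045]
    - [[-0.0012, -0.0037, 0], [0, 0, 0], 0.045]
    - [[0, 0, 0], [0, 0, 0], 0.045]
    - [[0, 0, -0.006], [0, 0, 0], 0.045]
    - [[0, 0, -0.008], [0, 0, 0], 0.045]
    - [[0, 0, -0.008], [0, 0, 0], 0.045]
    - [[0, 0, -0.008], [0, 0, 0], 0.045]
    - [[0, 0, -0.008], [0, 0, 0], 0.045]
    - [[0, 0, -0.005], [0, 0, 0], 0.045]
    - [[0, 0, 0], [0, 0, 0], 0.045]

```text
clock: 9.3
position: [0.488, -0.0152, 0.0569]
ee_rot: [0.01, -3.14, 0.0]
force: [0.6, 0.1, -2.1]
width: 0.574
```

```bash
python3 - <<'E'
from h import *
s=arm.observe(); print(s['position'].round(4),s['ee_rot'].round(4),np.abs(s['dq']).max(),s['force'],s['ft_torque'])
get_image("top")
E
```

```text
[ 0.488  -0.0152  0.0569] [ 9.70e-03 -3.14e+00  2.00e-04] 0.01773638690857346 [ 0.64070663  0.1147786  -2.07298692] [0.00579295 0.04777475 0.03840057]
```

send_rows:
  deltas:
    - [[0.0008, -0.0002, 0], [0, 0, 0], 0.045]
    - [[0, 0, -0.002], [0, 0, 0], 0.045]
    - [[0, 0, -0.002], [0, 0, 0], 0.045]
    - [[0, 0, -0.002], [0, 0, 0], 0.045]
    - [[0, 0, -0.002], [0, 0, 0], 0.045]
    - [[0, 0, -0.0015], [0, 0, 0], 0.045]
    - [[0, 0, 0], [0, 0, 0], 0.045]
    - [[0, 0, 0], [0, 0, 0], 0.045]
    - [[0, 0, 0], [0, 0, 0], 0.045]
    - [[0, 0, 0], [0, 0, 0], 0.045]

```text
clock: 10.35
position: [0.4894, -0.0154, 0.0483]
ee_rot: [-0.01, 3.141, 0.0]
force: [-0.2, -0.8, -1.9]
width: 0.573
```

send_rows:
  deltas:
    - [[0, 0, -0.0008], [0, 0, 0], 0.045]
    - [[0, 0, -0.0008], [0, 0, 0], 0.045]
    - [[0, 0, -0.0008], [0, 0, 0], 0.045]
    - [[0, 0, 0], [0, 0, 0], 0.045]
    - [[0, 0, 0], [0, 0, 0], 0.045]
    - [[0, 0, 0], [0, 0, 0], 0.045]
    - [[0, 0, 0], [0, 0, 0], 0.045]
    - [[0, 0, 0], [0, 0, 0], 0.045]
    - [[0, 0, 0], [0, 0, 0], 0.045]
    - [[0, 0, 0], [0, 0, 0], 0.045]

```text
clock: 11.35
position: [0.4893, -0.0154, 0.0459]
ee_rot: [-0.01, 3.142, 0.0]
force: [-3.2, 0.6, 5.3]
width: 0.576
```

The jar has touched the floor of the recess at the expected height. Releasing.

send_rows:
  deltas:
    - [[0, 0, 0], [0, 0, 0], 0.056]
    - [[0, 0, 0], [0, 0, 0], 0.06]
    - [[0, 0, 0], [0, 0, 0], 0.064]
    - [[0, 0, 0], [0, 0, 0], 0.068]
    - [[0, 0, 0], [0, 0, 0], 0.072]
    - [[0, 0, 0], [0, 0, 0], 0.076]
    - [[0, 0, 0], [0, 0, 0], 0.076]
    - [[0, 0, 0], [0, 0, 0], 0.076]
    - [[0, 0, 0.006], [0, 0, 0], 0.076]
    - [[0, 0, 0.01], [0, 0, 0], 0.076]

```text
clock: 12.35
position: [0.4889, -0.0154, 0.062]
ee_rot: [0.01, -3.14, 0.0]
force: [-0.5, -0.1, 0.7]
width: 0.83
```

send_rows:
  deltas:
    - [[0, 0, 0.02], [0, 0, 0], 0.076]
    - [[0, 0, 0.025], [0, 0, 0], 0.076]
    - [[0, 0, 0.025], [0, 0, 0], 0.076]
    - [[0, 0, 0.025], [0, 0, 0], 0.076]
    - [[0.01, -0.01, 0.02], [0, 0, 0], 0.07]
    - [[0.01, -0.01, 0], [0, 0, 0], 0.06]
    - [[0.01, -0.01, 0], [0, 0, 0], 0.05]
    - [[0.01, -0.01, 0], [0, 0, 0], 0.05]
    - [[0, 0, 0], [0, 0, 0], 0.05]
    - [[0, 0, 0], [0, 0, 0], 0.05]

```text
clock: 13.35
position: [0.5288, -0.0556, 0.1759]
ee_rot: [0.008, -3.139, -0.0]
force: [-0.0, 0.2, 0.5]
width: 0.543
```

```bash
python3 - <<'E'
from h import *
s=arm.observe(); p=camera_params("wrist"); im=get_image("wrist")[:,:,::-1].copy(); cv2.imwrite("pics/w5.png",im); print(s['position'],s['ee_rot'],np.abs(s['dq']).max(),s['joints'].round(2),s['ft_torque'],s['force'])
print(p); print(proj(p,np.array([[.489,-.0155,.073],[.489,-.0155,.014],[.4745,-.1315,.091]])))
E
```

```text
[ 0.52876942 -0.05560725  0.17585471] [ 8.28106197e-03 -3.13946345e+00 -1.06529792e-04] 0.013318283911790976 [-0.12  0.34  0.16  1.87 -0.07  0.94  1.65] [ 0.05391879  0.05457747 -0.02881261] [-0.00169012  0.19633643  0.47023424]
{'fov_y': 60.83014603771783, 'cx': 312.6412446825796, 'cy': 238.81957526897853, 'rvec': array([-2.05597743, -2.0661029 , -0.31163081]), 'tvec': array([ 0.0593514 , -0.52721062,  0.18646759])}
[[377.63584411 178.47871892]
 [366.04888832 166.80103563]
 [185.27257483 157.45406092]]
```

View pics/w5.png

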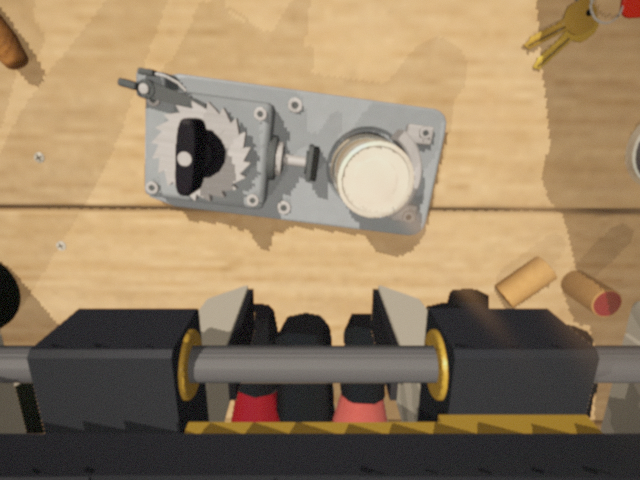

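The jar stands in the recess with its lid at (374,176), and the shaft dot is at (185,158), close to prediction. I'll triangulate the knob.

```bash
python3 - <<'E'
from h import *
im=cv2.imread("pics/w5.png"); g=cv2.cvtColor(im,6)
p={'fov_y':60.83014603771783,'cx':312.6412446825796,'cy':238.81957526897853,'rvec':np.array([-2.05597743,-2.0661029,-0.31163081]),'tvec':np.array([0.0593514,-0.52721062,0.18646759])}
m=np.zeros_like(g); m[148:168,177:193]=(g>110)[148:168,177:193]; n,l,st,c=cv2.connectedComponentsWithStats(m)
for i in range(1,n):
  print(c[i],st[i])
  if st[i][4]>30:
    for z in (.088,.092,.096): print(z,ray(p,*c[i],z))
m[:]=0; m[110:205,170:212]=(g<40)[110:205,170:212]
for v in range(122,196,6):
  u=np.flatnonzero(m[v]); print(v,u.min() if len(u) else None,u.max() if len(u) else None, end="; ")
L=[(u[0],v) for v in range(128,188) if len(u:=np.flatnonzero(m[v]))]
L=np.array([ray(p,a,b,.091)[:2] for a,b in L]); f=np.polyfit(L[:,0],L[:,1],1); print("\nedge slope dy/dx",f, np.polyval(f,.4745))
t=camera_params("top"); a=cv2.imread("pics/top0.png"); gg=cv2.cvtColor(a,6)
m=gg[238:250,418:430]>150; y,x=np.nonzero(m); print(m.sum(),ray(t,418+x.mean(),238+y.mean(),.092))
E
```

```text
[183.93989071 158.46994536] [177 151  15  16 183]
0.088 [ 0.47541071 -0.13325943  0.088     ]
0.092 [ 0.4749833  -0.13202087  0.092     ]
0.096 [ 0.47455588 -0.13078231  0.096     ]
122 193 202; 128 181 204; 134 183 211; 140 181 211; 146 178 211; 152 192 211; 158 193 211; 164 193 211; 170 177 211; 176 178 204; 182 177 200; 188 184 196; 194 187 187; 
edge slope dy/dx [-0.201638   -0.03625119] -0.1319284235185957
50 [ 0.47359397 -0.14385153  0.092     ]
```

send_rows:
  deltas:
    - [[-0.008, -0.011, 0], [0, 0, 0], 0.05]
    - [[-0.008, -0.011, 0], [0, 0, 0], 0.05]
    - [[-0.008, -0.011, 0], [0, 0, 0], 0.05]
    - [[-0.008, -0.011, -0.006], [0, 0, 0], 0.05]
    - [[-0.008, -0.011, -0.01], [0, 0, 0], 0.05]
    - [[-0.008, -0.011, -0.01], [0, 0, 0], 0.05]
    - [[-0.006, -0.0104, -0.01], [0, 0, 0], 0.05]
    - [[0, 0, -0.01], [0, 0, 0], 0.05]
    - [[0, 0, -0.006], [0, 0, 0], 0.05]
    - [[0, 0, 0], [0, 0, 0], 0.05]

```text
clock: 14.4
position: [0.4752, -0.1312, 0.1238]
ee_rot: [0.011, -3.14, -0.001]
force: [0.0, -0.6, 0.2]
width: 0.545
```

```bash
cat > st.py <<'E'
from h import *
s=arm.observe(); print(s['clock'],s['position'].round(4),"rotv",s['ee_rot'].round(4),"yaw",R.from_rotvec(s['ee_rot']).apply([0,1,0])[:2].round(3),"F",s['force'].round(2),"T",s['ft_torque'].round(3),"w",round(s['width']*91.8,1),"j7",s['joints'][6].round(3))
y=R.from_rotvec(s['ee_rot']).apply([0,1,0]); print("closing angle from +y, ccw:",round(float(np.arctan2(-y[0],y[1])),4))
E
python3 st.py
```

```text
14.4 [ 0.4752 -0.1312  0.1238] rotv [ 1.0900e-02 -3.1401e+00 -8.0000e-04] yaw [-0.007  1.   ] F [ 0.01 -0.62  0.25] T [0.027 0.02  0.025] w 50.0 j7 1.828
closing angle from +y, ccw: 0.0069
```

send_rows:
  deltas:
    - [[0, -0.0008, -0.008], [0, 0, 0], 0.05]
    - [[0, 0, -0.01], [0, 0, 0], 0.05]
    - [[0, 0, -0.01], [0, 0, 0], 0.05]
    - [[0, 0, -0.01], [0, 0, 0], 0.05]
    - [[0, 0, -0.01], [0, 0, 0], 0.045]
    - [[0, 0, -0.008], [0, 0, 0], 0.04]
    - [[0, 0, -0.005], [0, 0, 0], 0.035]
    - [[0, 0, -0.002], [0, 0, 0], 0.03]
    - [[0, 0, 0], [0, 0, 0], 0.03]
    - [[0, 0, 0], [0, 0, 0], 0.03]

```text
clock: 15.4
position: [0.4756, -0.1327, 0.0621]
ee_rot: [-0.01, 3.141, -0.0]
force: [-0.4, 0.8, 0.7]
width: 0.325
```

```bash
python3 st.py
```

```text
15.4 [ 0.4756 -0.1327  0.0621] rotv [-9.5000e-03  3.1411e+00 -1.0000e-04] yaw [-0.006  1.   ] F [-0.36  0.78  0.67] T [ 0.045 -0.033  0.032] w 29.8 j7 1.856
closing angle from +y, ccw: 0.0061
```

send_rows:
  deltas:
    - [[0, 0, 0], [0, 0, 0], 0.026]
    - [[0, 0, 0], [0, 0, 0], 0.022]
    - [[0, 0, 0], [0, 0, 0], 0.018]
    - [[0, 0, 0], [0, 0, 0], 0.014]
    - [[0, 0, 0], [0, 0, 0], 0.01]
    - [[0, 0, 0], [0, 0, 0], 0.006]
    - [[0, 0, 0], [0, 0, 0], 0.004]
    - [[0, 0, 0], [0, 0, 0], 0.004]
    - [[0, 0, 0], [0, 0, 0], 0.004]
    - [[0, 0, 0], [0, 0, 0], 0.004]
  force: 45

```text
clock: 16.4
position: [0.4756, -0.1313, 0.0621]
ee_rot: [-0.011, 3.141, 0.002]
force: [0.2, 5.2, 1.1]
width: 0.198
```

```bash
python3 st.py
```

```text
16.4 [ 0.4756 -0.1313  0.0621] rotv [-1.1200e-02  3.1413e+00  2.1000e-03] yaw [-0.007  1.   ] F [0.21 5.21 1.11] T [1.195 0.081 0.011] w 18.2 j7 1.856
closing angle from +y, ccw: 0.0072
```

send_rows:
  deltas:
    - [[0, 0.0008, 0], [0, 0, 0], 0.004]
    - [[0, 0.0008, 0], [0, 0, 0], 0.004]
    - [[0, 0, 0], [0, 0, 0], 0.004]
    - [[0, 0, 0], [0, 0, 0], 0.004]
    - [[0, 0, 0], [0, 0, 0], 0.004]
    - [[0, 0, 0], [0, 0, 0], 0.004]
    - [[0, 0, 0], [0, 0, 0], 0.004]
    - [[0, 0, 0], [0, 0, 0], 0.004]
    - [[0, 0, 0], [0, 0, 0], 0.004]
    - [[0, 0, 0], [0, 0, 0], 0.004]

```text
clock: 17.4
position: [0.4756, -0.1312, 0.062]
ee_rot: [-0.009, 3.141, -0.0]
force: [-0.9, 0.6, 4.8]
width: 0.2
```

```bash
python3 st.py; python3 -c "
from h import *
im=get_image('wrist')[:,:,::-1]; cv2.imwrite('pics/w6.png',im)"
```

```text
17.4 [ 0.4756 -0.1312  0.062 ] rotv [-9.4000e-03  3.1411e+00 -3.0000e-04] yaw [-0.006  1.   ] F [-0.9   0.56  4.75] T [ 0.192  0.058 -0.008] w 18.4 j7 1.853
closing angle from +y, ccw: 0.006
```

View pics/w6.png

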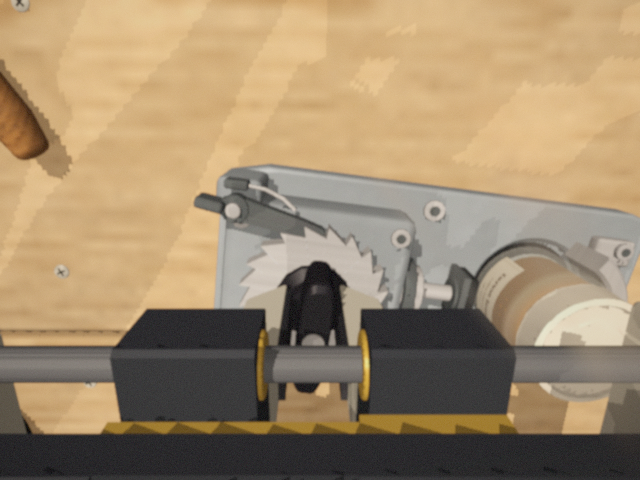

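The wing leans about 0.3 rad clockwise of the pads: its near end is at (319,262) and its far end at (305,385). That agrees with the 18.4 mm opening, because the pads catch its corners. I'll open slightly, turn to line up, and regrip.

send_rows:
  deltas:
    - [[0, 0, 0], [0, 0, 0], 0.03]
    - [[0, 0, 0], [0, 0, 0], 0.03]
    - [[0, 0, 0], [0, 0, -0.09], 0.03]
    - [[0, 0, 0], [0, 0, -0.09], 0.03]
    - [[0, 0, 0], [0, 0, -0.08], 0.03]
    - [[0, 0, 0], [0, 0, 0], 0.025]
    - [[0, 0, 0], [0, 0, 0], 0.018]
    - [[0, 0, 0], [0, 0, 0], 0.01]
    - [[0, 0, 0], [0, 0, 0], 0.004]
    - [[0, 0, 0], [0, 0, 0], 0.004]

```text
clock: 18.45
position: [0.475, -0.1313, 0.0617]
ee_rot: [-0.397, -3.116, 0.0]
force: [0.1, -2.0, -3.2]
width: 0.202
```

```bash
python3 st.py
```

```text
18.45 [ 0.475  -0.1313  0.0617] rotv [-3.9720e-01 -3.1159e+00  3.0000e-04] yaw [0.251 0.968] F [ 0.06 -1.98 -3.2 ] T [-0.415  0.096 -0.031] w 18.6 j7 1.647
closing angle from +y, ccw: -0.2536
```

send_rows:
  deltas:
    - [[0, 0, 0], [0, 0, 0], 0.004]
    - [[0, 0, 0], [0, 0, 0], 0.004]
    - [[0, 0, 0], [0, 0, 0], 0.004]
    - [[0, 0, 0], [0, 0, 0], 0.004]
    - [[0, 0, 0], [0, 0, 0], 0.004]
    - [[0, 0, 0], [0, 0, 0], 0.004]
    - [[0, 0, 0], [0, 0, 0], 0.004]
    - [[0, 0, 0], [0, 0, 0], 0.004]
    - [[0, 0, 0], [0, 0, 0], 0.004]
    - [[0, 0, 0], [0, 0, 0], 0.004]

```text
clock: 19.45
position: [0.4751, -0.1312, 0.0618]
ee_rot: [-0.398, -3.116, 0.0]
force: [-2.2, -5.4, -5.4]
width: 0.2
```

```bash
python3 st.py
```

```text
19.45 [ 0.4751 -0.1312  0.0618] rotv [-3.981e-01 -3.116e+00  3.000e-04] yaw [0.251 0.968] F [-2.24 -5.37 -5.36] T [-1.121  0.453 -0.003] w 18.4 j7 1.646
closing angle from +y, ccw: -0.2541
```

```bash
python3 -c "
from h import *
im=get_image('wrist')[:,:,::-1]
a=cv2.imread('pics/w6.png')[250:400,240:390]; b=im[250:400,240:390]
cv2.imwrite('pics/w7.png',np.clip(np.hstack([cv2.resize(x,(400,400),interpolation=3) for x in (a,b)]).astype(float)*1.8,0,255).astype(np.uint8))"
```

```text
(no output)
```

View pics/w7.png

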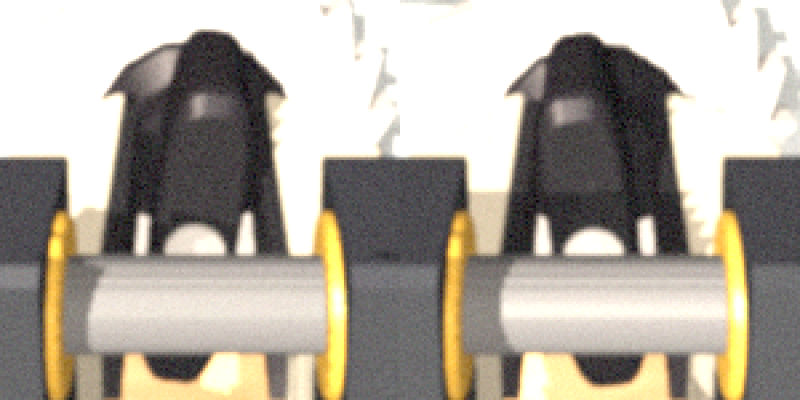

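The fingertips are stopping on a round skirt under the wing (about 18 mm wide). They need to go some 8 mm higher. In the two views the wing leans about equally to opposite sides, so it lies about half way, at about -0.13 rad.

send_rows:
  deltas:
    - [[0, 0, 0], [0, 0, 0], 0.03]
    - [[0, 0, 0], [0, 0, 0], 0.03]
    - [[0, 0, 0.004], [0, 0, 0.065], 0.03]
    - [[0, 0, 0.004], [0, 0, 0.06], 0.03]
    - [[0, 0, 0], [0, 0, 0], 0.03]
    - [[0, 0, 0], [0, 0, 0], 0.025]
    - [[0, 0, 0], [0, 0, 0], 0.018]
    - [[0, 0, 0], [0, 0, 0], 0.01]
    - [[0, 0, 0], [0, 0, 0], 0.004]
    - [[0, 0, 0], [0, 0, 0], 0.004]

```text
clock: 20.5
position: [0.4753, -0.1313, 0.0698]
ee_rot: [0.203, 3.135, -0.0]
force: [0.2, -1.1, -0.8]
width: 0.128
```

send_rows:
  deltas:
    - [[0, 0, 0], [0, 0, 0], 0.004]
    - [[0, 0, 0], [0, 0, 0], 0.004]
    - [[0, 0, 0], [0, 0, 0], 0.004]
    - [[0, 0, 0], [0, 0, 0], 0.004]
    - [[0, 0, 0], [0, 0, 0], 0.004]
    - [[0, 0, 0], [0, 0, 0], 0.004]
    - [[0, 0, 0], [0, 0, 0], 0.004]
    - [[0, 0, 0], [0, 0, 0], 0.004]
    - [[0, 0, 0], [0, 0, 0], 0.004]
    - [[0, 0, 0], [0, 0, 0], 0.004]

```text
clock: 21.5
position: [0.4753, -0.1312, 0.0698]
ee_rot: [-0.203, -3.135, 0.0]
force: [0.6, -5.2, -5.6]
width: 0.128
```

```bash
python3 st.py
```

```text
21.5 [ 0.4753 -0.1312  0.0698] rotv [-2.025e-01 -3.135e+00  2.000e-04] yaw [0.129 0.992] F [ 0.64 -5.17 -5.59] T [-0.956 -0.175 -0.025] w 11.7 j7 1.741
closing angle from +y, ccw: -0.129
```

The opening is now 11.7 mm, so the pads sit flat on the wing. The zero angle is -0.129. I'll wind two teeth in half-tooth strokes, reading torque after each; contact cannot come before 1.3 teeth.

send_rows:
  deltas:
    - [[0, 0, 0], [0, 0, -0.0157], 0.004]
    - [[0, 0, 0], [0, 0, -0.0157], 0.004]
    - [[0, 0, 0], [0, 0, -0.0157], 0.004]
    - [[0, 0, 0], [0, 0, -0.0157], 0.004]
    - [[0, 0, 0], [0, 0, -0.0157], 0.004]
    - [[0, 0, 0], [0, 0, -0.0157], 0.004]
    - [[0, 0, 0], [0, 0, -0.0157], 0.004]
    - [[0, 0, 0], [0, 0, -0.0157], 0.004]
    - [[0, 0, 0], [0, 0, -0.0157], 0.004]
    - [[0, 0, 0], [0, 0, -0.0157], 0.004]

```text
clock: 22.5
position: [0.4753, -0.1313, 0.0698]
ee_rot: [0.45, 3.109, -0.001]
force: [0.7, -4.1, -5.7]
width: 0.124
```

```bash
python3 st.py
```

```text
22.5 [ 0.4753 -0.1313  0.0698] rotv [ 4.4990e-01  3.1091e+00 -5.0000e-04] yaw [0.283 0.959] F [ 0.69 -4.13 -5.72] T [-1.146 -0.171  0.153] w 11.4 j7 1.614
closing angle from +y, ccw: -0.2874
```

send_rows:
  deltas:
    - [[0, 0, 0], [0, 0, -0.0157], 0.004]
    - [[0, 0, 0], [0, 0, -0.0157], 0.004]
    - [[0, 0, 0], [0, 0, -0.0157], 0.004]
    - [[0, 0, 0], [0, 0, -0.0157], 0.004]
    - [[0, 0, 0], [0, 0, -0.0157], 0.004]
    - [[0, 0, 0], [0, 0, -0.0157], 0.004]
    - [[0, 0, 0], [0, 0, -0.0157], 0.004]
    - [[0, 0, 0], [0, 0, -0.0157], 0.004]
    - [[0, 0, 0], [0, 0, -0.0157], 0.004]
    - [[0, 0, 0], [0, 0, -0.0157], 0.004]

```text
clock: 23.5
position: [0.4752, -0.1314, 0.0698]
ee_rot: [0.693, 3.064, -0.001]
force: [0.5, -5.2, -4.4]
width: 0.125
```

```bash
python3 st.py
```

```text
23.5 [ 0.4752 -0.1314  0.0698] rotv [ 6.9260e-01  3.0642e+00 -6.0000e-04] yaw [0.43  0.903] F [ 0.54 -5.21 -4.42] T [-1.288 -0.155  0.043] w 11.5 j7 1.488
closing angle from +y, ccw: -0.4446
```

send_rows:
  deltas:
    - [[0, 0, 0], [0, 0, -0.0157], 0.004]
    - [[0, 0, 0], [0, 0, -0.0157], 0.004]
    - [[0, 0, 0], [0, 0, -0.0157], 0.004]
    - [[0, 0, 0], [0, 0, -0.0157], 0.004]
    - [[0, 0, 0], [0, 0, -0.0157], 0.004]
    - [[0, 0, 0], [0, 0, -0.0157], 0.004]
    - [[0, 0, 0], [0, 0, -0.0157], 0.004]
    - [[0, 0, 0], [0, 0, -0.0157], 0.004]
    - [[0, 0, 0], [0, 0, -0.0157], 0.004]
    - [[0, 0, 0], [0, 0, -0.0157], 0.004]

```text
clock: 24.5
position: [0.4752, -0.1314, 0.0698]
ee_rot: [0.931, 3.0, -0.001]
force: [-0.2, -6.5, -4.9]
width: 0.124
```

```bash
python3 st.py
```

```text
24.5 [ 0.4752 -0.1314  0.0698] rotv [ 9.3080e-01  3.0004e+00 -7.0000e-04] yaw [0.566 0.824] F [-0.24 -6.46 -4.9 ] T [-1.327 -0.046  0.085] w 11.4 j7 1.363
closing angle from +y, ccw: -0.6016
```

send_rows:
  deltas:
    - [[0, 0, 0], [0, 0, -0.0157], 0.004]
    - [[0, 0, 0], [0, 0, -0.0157], 0.004]
    - [[0, 0, 0], [0, 0, -0.0157], 0.004]
    - [[0, 0, 0], [0, 0, -0.0157], 0.004]
    - [[0, 0, 0], [0, 0, -0.0157], 0.004]
    - [[0, 0, 0], [0, 0, -0.0157], 0.004]
    - [[0, 0, 0], [0, 0, -0.0157], 0.004]
    - [[0, 0, 0], [0, 0, -0.0157], 0.004]
    - [[0, 0, 0], [0, 0, -0.0157], 0.004]
    - [[0, 0, 0], [0, 0, -0.0157], 0.004]

```text
clock: 25.5
position: [0.4752, -0.1315, 0.0698]
ee_rot: [1.163, 2.918, -0.001]
force: [-0.6, -6.1, -5.3]
width: 0.13
```

```bash
python3 st.py
```

```text
25.5 [ 0.4752 -0.1315  0.0698] rotv [ 1.1632e+00  2.9181e+00 -8.0000e-04] yaw [0.688 0.726] F [-0.57 -6.12 -5.32] T [-1.448 -0.08   0.065] w 11.9 j7 1.239
closing angle from +y, ccw: -0.7586
```

Single readings scatter by about 0.04 N m. From here I'll average several (camera calls advance time) and move in quarter teeth.

```bash
cat > av.py <<'E'
from h import *
T=[];a=[]
for i in range(7):
    s=arm.observe(); T.append(s['ft_torque'][2]); y=R.from_rotvec(s['ee_rot']).apply([0,1,0]); a.append(np.arctan2(-y[0],y[1])); get_image("wrist")
th=-0.129-np.mean(a)
print(round(s['clock'],2),"theta",th.round(4),"teeth",(th/.31416).round(3),"Tz",np.mean(T).round(4),"+-",np.std(T).round(3),"w",round(s['width']*91.8,1),"F",s['force'].round(1),s['position'].round(4))
E
python3 av.py
```

```text
25.8 theta 0.6295 teeth 2.004 Tz 0.0337 +- 0.038 w 12.2 F [-0.2 -5.8 -5.6] [ 0.4752 -0.1315  0.0698]
```

send_rows:
  deltas:
    - [[0, 0, 0], [0, 0, -0.01], 0.004]
    - [[0, 0, 0], [0, 0, -0.01], 0.004]
    - [[0, 0, 0], [0, 0, -0.01], 0.004]
    - [[0, 0, 0], [0, 0, -0.01], 0.004]
    - [[0, 0, 0], [0, 0, -0.01], 0.004]
    - [[0, 0, 0], [0, 0, -0.01], 0.004]
    - [[0, 0, 0], [0, 0, -0.01], 0.004]
    - [[0, 0, 0], [0, 0, -0.01], 0.004]
    - [[0, 0, 0], [0, 0, 0], 0.004]
    - [[0, 0, 0], [0, 0, 0], 0.004]

```text
clock: 26.85
position: [0.4751, -0.1316, 0.0698]
ee_rot: [1.278, 2.87, -0.001]
force: [-0.1, -6.6, -4.7]
width: 0.129
```

```bash
python3 av.py
```

```text
27.15 theta 0.7091 teeth 2.257 Tz 0.0678 +- 0.026 w 11.7 F [-0.2 -6.7 -4.8] [ 0.4752 -0.1316  0.0698]
```

send_rows:
  deltas:
    - [[0, 0, 0], [0, 0, -0.01], 0.004]
    - [[0, 0, 0], [0, 0, -0.01], 0.004]
    - [[0, 0, 0], [0, 0, -0.01], 0.004]
    - [[0, 0, 0], [0, 0, -0.01], 0.004]
    - [[0, 0, 0], [0, 0, -0.01], 0.004]
    - [[0, 0, 0], [0, 0, -0.01], 0.004]
    - [[0, 0, 0], [0, 0, -0.01], 0.004]
    - [[0, 0, 0], [0, 0, -0.01], 0.004]
    - [[0, 0, 0], [0, 0, 0], 0.004]
    - [[0, 0, 0], [0, 0, 0], 0.004]

```text
clock: 28.2
position: [0.4751, -0.1316, 0.0698]
ee_rot: [1.392, 2.816, -0.001]
force: [0.2, -6.5, -5.4]
width: 0.129
```

```bash
python3 av.py
```

```text
28.5 theta 0.789 teeth 2.512 Tz 0.0667 +- 0.024 w 11.6 F [-0.5 -6.3 -5.5] [ 0.4751 -0.1316  0.0698]
```

send_rows:
  deltas:
    - [[0, 0, 0], [0, 0, -0.01], 0.004]
    - [[0, 0, 0], [0, 0, -0.01], 0.004]
    - [[0, 0, 0], [0, 0, -0.01], 0.004]
    - [[0, 0, 0], [0, 0, -0.01], 0.004]
    - [[0, 0, 0], [0, 0, -0.01], 0.004]
    - [[0, 0, 0], [0, 0, -0.01], 0.004]
    - [[0, 0, 0], [0, 0, -0.01], 0.004]
    - [[0, 0, 0], [0, 0, -0.01], 0.004]
    - [[0, 0, 0], [0, 0, 0], 0.004]
    - [[0, 0, 0], [0, 0, 0], 0.004]

```text
clock: 29.55
position: [0.4751, -0.1316, 0.0698]
ee_rot: [1.503, 2.758, -0.001]
force: [-0.9, -6.9, -3.4]
width: 0.127
```

```bash
python3 av.py
```

```text
29.85 theta 0.8688 teeth 2.766 Tz 0.1879 +- 0.023 w 11.6 F [-0.4 -6.3 -5.3] [ 0.4751 -0.1316  0.0698]
```

send_rows:
  deltas:
    - [[0, 0, 0], [0, 0, -0.01], 0.004]
    - [[0, 0, 0], [0, 0, -0.01], 0.004]
    - [[0, 0, 0], [0, 0, -0.01], 0.004]
    - [[0, 0, 0], [0, 0, -0.01], 0.004]
    - [[0, 0, 0], [0, 0, -0.01], 0.004]
    - [[0, 0, 0], [0, 0, -0.01], 0.004]
    - [[0, 0, 0], [0, 0, -0.01], 0.004]
    - [[0, 0, 0], [0, 0, -0.01], 0.004]
    - [[0, 0, 0], [0, 0, 0], 0.004]
    - [[0, 0, 0], [0, 0, 0], 0.004]

```text
clock: 30.9
position: [0.475, -0.1316, 0.0698]
ee_rot: [1.612, 2.696, -0.001]
force: [-0.9, -7.0, -4.5]
width: 0.123
```

```bash
python3 av.py
```

```text
31.2 theta 0.9489 teeth 3.02 Tz 0.1831 +- 0.025 w 11.7 F [-0.2 -6.9 -3.6] [ 0.475  -0.1317  0.0698]
```

The torque stepped by +0.12 N m between 2.51 and 2.77 teeth, so hard contact is at about 2.7 teeth. The two clicks after that are teeth 3 and 4. The target is 4 teeth plus about 0.05 rad, so theta is about 1.31.

send_rows:
  deltas:
    - [[0, 0, 0], [0, 0, -0.02], 0.004]
    - [[0, 0, 0], [0, 0, -0.02], 0.004]
    - [[0, 0, 0], [0, 0, -0.02], 0.004]
    - [[0, 0, 0], [0, 0, -0.02], 0.004]
    - [[0, 0, 0], [0, 0, -0.02], 0.004]
    - [[0, 0, 0], [0, 0, -0.02], 0.004]
    - [[0, 0, 0], [0, 0, -0.02], 0.004]
    - [[0, 0, 0], [0, 0, -0.02], 0.004]
    - [[0, 0, 0], [0, 0, -0.02], 0.004]
    - [[0, 0, 0], [0, 0, 0], 0.004]
  force: 55

```text
clock: 32.25
position: [0.4749, -0.1317, 0.0698]
ee_rot: [1.849, 2.54, -0.001]
force: [-1.2, -7.7, -3.6]
width: 0.13
```

```bash
python3 av.py
```

```text
32.55 theta 1.1289 teeth 3.593 Tz 0.2567 +- 0.029 w 11.6 F [-1.1 -7.1 -4. ] [ 0.475  -0.1317  0.0698]
```

send_rows:
  deltas:
    - [[0, 0, 0], [0, 0, -0.02], 0.004]
    - [[0, 0, 0], [0, 0, -0.02], 0.004]
    - [[0, 0, 0], [0, 0, -0.02], 0.004]
    - [[0, 0, 0], [0, 0, -0.02], 0.004]
    - [[0, 0, 0], [0, 0, -0.02], 0.004]
    - [[0, 0, 0], [0, 0, -0.02], 0.004]
    - [[0, 0, 0], [0, 0, -0.02], 0.004]
    - [[0, 0, 0], [0, 0, -0.02], 0.004]
    - [[0, 0, 0], [0, 0, -0.02], 0.004]
    - [[0, 0, 0], [0, 0, 0], 0.004]

```text
clock: 33.6
position: [0.4749, -0.1317, 0.0698]
ee_rot: [2.069, 2.363, -0.002]
force: [-1.5, -7.4, -4.3]
width: 0.126
```

```bash
python3 av.py
```

```text
33.9 theta 1.3088 teeth 4.166 Tz 0.3178 +- 0.028 w 11.6 F [-1.6 -7.2 -3.3] [ 0.4749 -0.1317  0.0698]
```

I'm 0.05 rad past tooth 4. I'll add a small margin, then back off by 0.08 rad. If the pawl has caught, the torque should fall away there.

send_rows:
  deltas:
    - [[0, 0, 0], [0, 0, -0.01], 0.004]
    - [[0, 0, 0], [0, 0, -0.01], 0.004]
    - [[0, 0, 0], [0, 0, 0], 0.004]
    - [[0, 0, 0], [0, 0, 0.01], 0.004]
    - [[0, 0, 0], [0, 0, 0.015], 0.004]
    - [[0, 0, 0], [0, 0, 0.015], 0.004]
    - [[0, 0, 0], [0, 0, 0.015], 0.004]
    - [[0, 0, 0], [0, 0, 0.015], 0.004]
    - [[0, 0, 0], [0, 0, 0.01], 0.004]
    - [[0, 0, 0], [0, 0, 0], 0.004]

```text
clock: 34.95
position: [0.4749, -0.1317, 0.0698]
ee_rot: [1.997, 2.425, -0.001]
force: [-1.1, -6.6, -2.7]
width: 0.122
```

```bash
python3 av.py
```

```text
35.25 theta 1.2493 teeth 3.977 Tz -0.0345 +- 0.021 w 11.6 F [-2.  -7.5 -3.6] [ 0.4749 -0.1317  0.0698]
```

The torque fell to about zero at tooth 4, so the pawl holds. Letting go and lifting clear.

send_rows:
  deltas:
    - [[0, 0, 0], [0, 0, 0], 0.014]
    - [[0, 0, 0], [0, 0, 0], 0.02]
    - [[0, 0, 0], [0, 0, 0], 0.03]
    - [[0, 0, 0], [0, 0, 0], 0.035]
    - [[0, 0, 0], [0, 0, 0], 0.035]
    - [[0, 0, 0.01], [0, 0, 0], 0.035]
    - [[0, 0, 0.02], [0, 0, 0], 0.035]
    - [[0, 0, 0.02], [0, 0, 0], 0.035]
    - [[0, 0, 0.02], [0, 0, 0], 0.035]
    - [[0, 0, 0.02], [0, 0, 0], 0.035]

```text
clock: 36.3
position: [0.4752, -0.1312, 0.1613]
ee_rot: [1.996, 2.425, 0.0]
force: [0.3, 1.0, -1.3]
width: 0.379
```

send_rows:
  deltas:
    - [[0.01, 0, 0.01], [0, 0, 0.1], 0.05]
    - [[0.01, 0, 0.01], [0, 0, 0.12], 0.05]
    - [[0.01, 0, 0.01], [0, 0, 0.12], 0.05]
    - [[0.01, 0.005, 0.01], [0, 0, 0.12], 0.05]
    - [[0.005, 0.01, 0], [0, 0, 0.12], 0.05]
    - [[0.005, 0.015, 0], [0, 0, 0.12], 0.05]
    - [[0, 0.015, 0], [0, 0, 0.12], 0.05]
    - [[0, 0.01, 0], [0, 0, 0.12], 0.05]
    - [[0, 0, 0], [0, 0, 0], 0.05]
    - [[0, 0, 0], [0, 0, 0], 0.05]

```text
clock: 37.3
position: [0.5253, -0.0766, 0.2004]
ee_rot: [0.686, 3.065, -0.0]
force: [0.2, 0.2, -0.5]
width: 0.544
```

```bash
python3 st.py; python3 -c "
from h import *
p=camera_params('wrist'); im=get_image('wrist')[:,:,::-1]; cv2.imwrite('pics/w8.png',im); print(proj(p,np.array([[.489,-.0155,.073],[.4892,-.0137,.073],[.475,-.132,.092]])))"
```

```text
37.3 [ 0.5253 -0.0766  0.2004] rotv [ 6.8650e-01  3.0651e+00 -2.0000e-04] yaw [0.427 0.904] F [ 0.22  0.24 -0.49] T [ 0.05  -0.051  0.009] w 50.0 j7 1.335
closing angle from +y, ccw: -0.4406
[[372.22842269 143.54587901]
 [374.7860198  142.66100235]
 [205.78925655 202.95862717]]
```

View pics/w8.png

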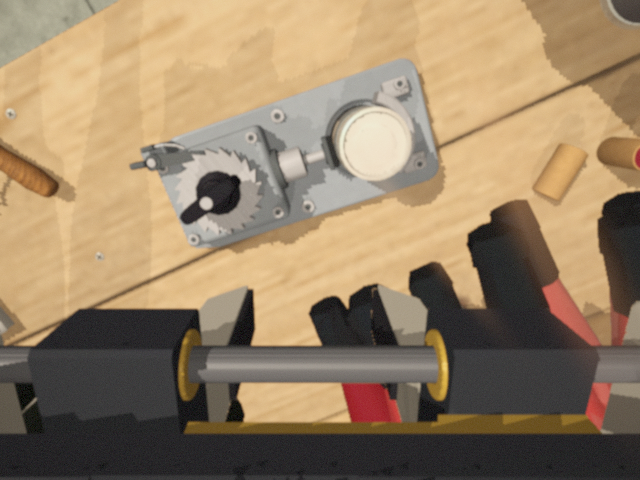

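The jar stands upright with its lid at (372,142), against the collar, and the jaw foot touches it. The wing lies about 16–18° off the clamp axis, which is what 4 teeth (72°) from square should give. Handing in.

```bash
python3 -c "
from h import *
print(job.sign_off())"
```

```text
the job is handed in; nothing more can be done
None
```

I stood the small jar in the recess, wound the knob clockwise to the second click after hard contact (tooth 4 from the start), let go and moved clear. I handed the job in at about 37 s of the 72 s allowed; the sign-off reports no verdict.

- **Contact:** the torque stepped from 0.067 to 0.188 N m between 2.51 and 2.77 teeth, which matches the 0.12 N m expected, so the two clicks after it are teeth 3 and 4.
- **Stopping point:** I turned to about 4.2 teeth, where the torque had risen to about 0.32 N m. When I backed off to tooth 4 it fell to about zero, so the pawl holds there.
- **Force on the jar:** I work it out at about 15 N on the collar from the spring data. It was not measured directly.
- **Final picture:** the jar is upright and seated with the jaw against it, and the wing angle matches 4 teeth. The robot was touching nothing.
- **Bystanders:** I did not check the larger jar, the apple and the corkscrew again at the end, but the arm was never brought near enough to touch them.

Two things went wrong or disagreed:
- **First grips:** my first two grips on the knob closed on the round skirt below the wing (opening 18.4 mm instead of 12). I regripped 8 mm higher before winding.
- **Vision estimate:** from the pictures I had put contact at about 2.3 teeth; I went by the torque reading instead.

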